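Slide the grease tray home under the griddle, then switch it on

TASK

Get the griddle ready: slide the empty grease tray into its channel under the griddle, handle towards you, until it is fully home against the stop. Only then push the griddle's toggle switch all the way back, away from you, to on. Leave the tableware and all other things on the counter where they are.

Things in the scene. Friction and masses are not known exactly. Their poses are not given: they have to be found in the camera images.
- griddle: electric griddle, fixed, dark steel, 300 mm deep (x), 440 mm wide (y); underside 44 mm, plate 112 mm above the counter; steel guards at sides and back reach 154 mm. Origin: on the counter below the middle of the front face, at the tray channel's mouth; x points in under the griddle, z up
- channel_mouth (a point): centre of the tray channel's open mouth, on the griddle's front face, 22 mm up. The channel runs from here along griddle x, centred on y = 0, on the bare counter: aluminium sides 132 mm apart, flared to about 160 mm over the first 25 mm; the griddle's underside is its roof, 44 mm up; a fixed stop closes it at griddle x = 153 mm
- ledge_top (a point): centre of the top of the switch's ledge, a block that stands 90 mm out from the griddle's front: griddle x -90 to 0, y -210 to -130, z 0 to 50 mm
- tray: loose grease tray: open aluminium pan 150 mm long (x), 120 wide (y), 34 high, 0.35 to 0.7 kg, flat on the counter, turned, left of and before the channel; slides when moved by its handle. Origin: centre of the pan's underside; x points away from the handle and goes in first. Home: origin at griddle x = 78 mm, the pan's handle-side edge flush (3 mm inside) with the griddle's front
- tray_handle (a point): centre of the tray's wooden handle: a bar 60 mm long (along tray x), 16 mm wide (y), 12 to 46 mm above the counter, centred at tray x = -135 mm, 29 mm up; a 16 mm wide neck joins it to the pan. When the tray is home it stays outside, 57 mm in front of the griddle's front face
- switch (a joint): toggle switch of the griddle, rad: 0 leaning 29 degrees towards the robot (griddle -x) = off, 1.0 leaning as far away (+x) = fully on, with a stop at each end. It starts between 0 and 0.2, stays where it is left and needs about 1 N at the tip.
- switch_tip (a point): centre of the red ball, 26 mm across, on the switch's 75 mm steel lever; the lever's pivot lies at x = -50, y = -170, z = 72 mm in the griddle's frame, its axis along the griddle's y
- bowl: grey ceramic salsa bowl, 130 mm across, 60 mm high, origin under its centre; must stay put
- spatula: wooden-handled steel spatula, 300 mm long, lying flat; must stay put
- stopper: green glass cruet stopper, 56 mm across, 75 mm high, standing on its broad end, origin under its centre; must stay put
- basket: black plastic tortilla basket, 180 x 180 x 75 mm, origin under its centre; must stay put
- cruet: amber glass oil cruet, 66 mm across, 190 mm high, origin under its centre; must stay put

How it is judged:
On the way, in this order (a step that is already met when the one before it is completed fails the run):
1. the tray is fully home under the griddle while the switch is still off (x of tray in the frame of griddle between 0.066 and 0.085 m and y of tray in the frame of griddle between -0.015 and 0.015 m and angle between the x axis of tray and the x axis of griddle, either way round below 0.12 rad and angle between tray's own z axis and vertical below 0.06 rad and height (world z) of tray below 0.006 m and value of joint switch below 0.4 rad), for 0.2 s.
2. the switch is pushed fully on, with the tray home (x of tray in the frame of griddle between 0.066 and 0.085 m and y of tray in the frame of griddle between -0.015 and 0.015 m and angle between the x axis of tray and the x axis of griddle, either way round below 0.12 rad and angle between tray's own z axis and vertical below 0.06 rad and height (world z) of tray below 0.006 m and value of joint switch above 0.85 rad), for 0.2 s.
At the end, for the whole second after the job is handed in: The tray lies flat and at rest, released, in the channel under the griddle within 12 mm of the stop (its origin at griddle x 66 to 85 mm, y within 15 mm, turned less than 0.12 rad from the channel), and the switch stands at more than 0.85 rad (fully on is 1.0) (all of step 2 and linear speed of tray below 0.01 m/s and contact force between the fingers and tray below 0.1 N); the robot touches nothing.
It fails at once if another thing on the counter (bowl, spatula, stopper, basket or cruet) is shifted more than 30 mm (distance of any of bowl, spatula, stopper, basket, cruet from where it was at the start of the episode above 0.03 m).
It also fails if it takes over 58 s, if anything falls off the work surface, if the arm or the gripper's body presses on something with over 40 N, if the wrist force passes 120 N, or if a joint passes its speed limit or range.

ROBOT

A 7-joint arm with a two-finger parallel gripper is mounted at the origin on the work surface. World frame = base frame: x ahead of the robot, y to its left, z up, the work surface at z = 0. Lengths are in m, angles in rad, forces in N, time in s.
With the tool pointing down it reaches from about 0.4 to 0.85 m from the base axis. Payload 6.9 kg.
Tool frame: the origin (TCP) lies midway between the tips of the shut fingers; the grasp point (between the pads) lies 19 mm behind it; z points along the fingers, y is the line along which they close (so a half turn about z gives the same grasp; the last joint's range is limited). The gripper opens to 85 mm and grips with 20 to 120 N. Pads are 22 mm wide; open, the fingers measure 114 mm over their backs; the gripper's body (76 mm by 85 mm) begins 54 mm behind the grasp point. The pads swing forward as they close: fully open they stand 13 mm farther back than shut.
Start: joints at [-1.099, 0.507, -0.238, 1.5, 0.126, 1.149, -0.155], TCP at [0.224, 0.584, 0.231] pointing down, gripper open.
Joint ranges: [-3.08, 3.08], [-0.24, 2.05], [-1.43, 1.35], [0, 2.5], [-1.52, 4.66], [0.17, 1.96], [-2.89, 2.89]. Speed limits (rad/s): [2.39, 2.39, 3.14, 3.14, 3.14, 3.14, 3.14].

INTERFACE

Orientations are given as a unit quaternion [x, y, z, w].
In Python, from rig import read_state, grab_frame, close_job gives the robot as it stands.
- The arm moves only by the tool move_arm, never from a script. Its argument "series" is a list of rows, each a list of 6 numbers: the shift along the tool's x, y, z in units of 25 mm (1.0 is 25 mm), then the turn, a rotation vector about the tool's x, y, z in units of 5 degrees (1.0 is 5 degrees). A call has 1 to 5 rows; each row is the pose to reach, as a shift and turn from the pose commanded when the call began, along the tool's axes at that moment; what a row does not reach only later rows make up. A row lasts 1/12 s, in which the tool goes at most 41.7 mm and 7.16 degrees, less where a joint would pass 70% of its speed; a pose out of reach is approached as far as the arm can. A call with a gripper value outside its range is refused whole. "hand" is the closure, from -1 (fully open) to 1 (shut), set as the call begins (left out, the last holds). The fingers move at their own pace and stop on an object; "force" is the grip in N (left out, the last holds). Time passes only in rows, so rows that repeat a pose let the fingers close. It gives the time, the measured TCP pose, the force, the opening and the grip force at its end, in the units of the state.
- read_state(): the state, without advancing time (a new reading comes with each control period).
- grab_frame(name): name is "scene" or "top" or "wrist"; returns a dict with "color" (384x512x3 uint8, red, green, blue), "z_map" (384x512 float32, m along the optical axis (not along the pixel's ray), 0 where there is no reading), "intrinsics" (3x3 intrinsics, pixels), "R" (3x3) and "t" (3): a world point X has camera coordinates R X + t; the wrist camera has in their place "T_tool_cam" (4x4, takes a point from camera to tool coordinates, whose origin is the TCP and whose axes are the flange's). Camera axes: x right, y down, z forward; pixel columns grow to the right and rows downward; lengths in m; the calibration is good to about 2 mm. A picture is of the moment at which its call begins: read the wrist's pose just before it.
- close_job(): hands the job in; it is judged then, once.
The state is a dict: "time_s": time; "joints": joint angles; "qd": joint speeds; "tau": joint torques, N m; "position": TCP position; "orientation": TCP orientation; "contact_force": force on the tool from outside, world axes, zero at the start; "ft_torque": the same for the moment, N m; "grip_width": finger opening in m; "finger_force": force on a finger pad.
Only numpy, scipy, OpenCV 4.12 (cv2) and the standard library are available. Lean on these libraries where they do the work, as an engineer would, in place of code of your own. Each camera call takes 0.05 s, during which the arm holds its last target. There are 200 camera calls.

## Working session

There is one attempt and no reset: what is moved stays moved. The work goes in short steps, Python scripts to look and compute and a tool call to move; the robot and the scene stay as the last step left them, time stands still between calls to the robot, and variables do not carry over. Pictures are saved under pics/ and viewed, at most 10 in all, crops included, and the job is handed in when it is done.

Besides the shell and the picture viewer there is one more tool, called after "Request:" as name(argument=value, ...) on one line, values as JSON. move_arm: Moves the arm, as the interface text tells. Its arguments: {"type":"object","properties":{"series":{"type":"array"},"hand":{"type":"number"},"force":{"type":"number"}},"required":["series"]}

```bash
mkdir -p pics; ls
cat > h.py <<'E'
import numpy as np,cv2
from rig import *
def save(n,f): cv2.imwrite('pics/'+n,f['color'][:,:,::-1])
def world(f,u,v):
    z=f['z_map'][v,u]; K=f['intrinsics']
    c=np.stack([(u-K[0,2])/K[0,0]*z,(v-K[1,2])/K[1,1]*z,z],-1)
    return (c-f['t'])@f['R']
def ray(f,u,v,h):
    K=f['intrinsics'];d=np.linalg.inv(K)@[u,v,1];R=f['R'];o=-R.T@f['t'];d=R.T@d
    return o+d*(h-o[2])/d[2]
E
python3 - <<'E'
from h import *
import pickle
s=grab_frame('scene');t=grab_frame('top');save('s.png',s);save('t.png',t)
pickle.dump((s,t),open('f.pkl','wb'))
print(read_state())
for f in (s,t): print(-f['R'].T@f['t'],f['R'])
E
```

```text
pics
{'time_s': 0.1, 'joints': array([-1.09951662,  0.50823332, -0.23749652,  1.50098612,  0.12571338,
        1.1488888 , -0.154802  ]), 'qd': array([-0.0011746 , -0.00319854, -0.00182508, -0.0030007 , -0.00104855,
        0.00157771,  0.00054537]), 'tau': array([-5.30581325e-03, -6.21842408e+01, -2.19509572e+00, -2.50205719e+01,
        1.24684154e-02,  7.76109577e-03,  2.20904110e-05]), 'position': array([0.22348714, 0.58322556, 0.23054422]), 'orientation': array([ 1.81882123e-01,  9.83320044e-01, -7.56045988e-04, -1.12512502e-04]), 'contact_force': array([ 0.01511352,  0.35336142, -0.04964203]), 'ft_torque': array([-0.02959874,  0.0123582 ,  0.01818703]), 'finger_force': 0.0, 'grip_width': 0.08535104001034219}
[1.23113529 1.05234805 0.99906185] [[-0.82085597  0.57110387 -0.00598681]
 [ 0.33698313  0.47583431 -0.81241866]
 [-0.46112672 -0.66889616 -0.58304381]]
[ 0.40137526 -0.02027273  1.4243574 ] [[ 0.0055793  -0.99974835 -0.02172827]
 [-0.99580956 -0.00357126 -0.09138145]
 [ 0.09128086  0.02214707 -0.99557888]]
```

View pics/s.png

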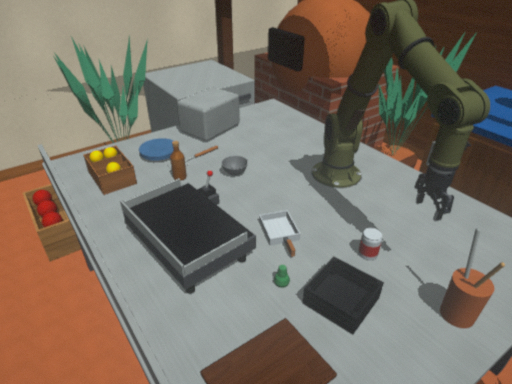

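View pics/t.png

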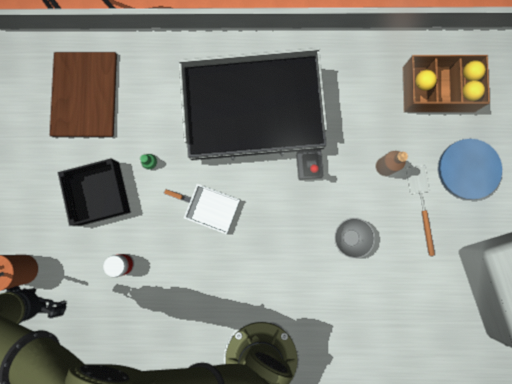

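The views show the tray at top (214,209), with its handle at (175,195) pointing to world +y. The griddle front is near row 157, the red switch ball at (314,168), the bowl at (355,238), and the stopper at (149,161). Next I'll measure these.

Run:
```python
from h import *
import pickle
s,t=pickle.load(open('f.pkl','rb'))
V,U=np.mgrid[0:384,0:512]
def cloud(f):
    return world(f,U,V)
for nm,f in (('top',t),('scene',s)):
    P=cloud(f);ok=f['z_map']>0
    hsv=cv2.cvtColor(f['color'],cv2.COLOR_RGB2HSV)
    print(nm)
    near=ok&(P[...,0]>.25)&(P[...,0]<1.1)&(abs(P[...,1])<.6)
    print(' counter z',np.median(P[near&(abs(P[...,2])<.02)][:,2]))
    # griddle : points within z .05..0.17
    m=(near&(P[...,2]>.095)&(P[...,2]<.165)&(P[...,0]>.55)).astype(np.uint8)
    n,l,st,c=cv2.connectedComponentsWithStats(m);k=1+np.argmax(st[1:,4]);q=P[l==k]
    print(' griddle rect',cv2.minAreaRect(q[:,:2].astype(np.float32)),'z',np.percentile(q[:,2],[5,50,95]))
    pl=q[(q[:,2]<.12)]; print(' plate z',np.median(pl[:,2]),cv2.minAreaRect(pl[:,:2].astype(np.float32)))
    b=cv2.boxPoints(cv2.minAreaRect(q[:,:2].astype(np.float32)));print(b)
    red=ok&near&((hsv[...,0]<6)|(hsv[...,0]>174))&(hsv[...,1]>150)&(hsv[...,2]>100)&(P[...,2]>.08)
    if red.any():print(' red',P[red].mean(0),P[red][:,2].max(),red.sum(),U[red].mean(),V[red].mean())
    hd=ok&(hsv[...,0]>5)&(hsv[...,0]<18)&(hsv[...,1]>110)&near&(P[...,0]<.62)&(P[...,1]>0)&(P[...,1]<.3)&(P[...,2]<.07)
    q=P[hd]; print(' handle',hd.sum(),U[hd].mean(),V[hd].mean(),np.median(q,0),np.percentile(q[:,2],[10,50,90]),cv2.minAreaRect(q[:,:2].astype(np.float32)))
    tr=near&(P[...,2]>.022)&(P[...,2]<.04)&(hsv[...,1]<60)&(P[...,0]<.62)&(P[...,1]>-.05)&(P[...,1]<.25)
    q=P[tr];print(' rim',len(q),cv2.minAreaRect(q[:,:2].astype(np.float32)),np.median(q[:,2]))
    for o in [('stopper',.6,.72,.15,.3),('bowl',.35,.55,-.4,-.2),('spat/cruet',.4,.8,-.6,-.33),('basket',.35,.8,.3,.6)]:
        w=near&(P[...,0]>o[1])&(P[...,0]<o[2])&(P[...,1]>o[3])&(P[...,1]<o[4])&(P[...,2]>.02); q=P[w]
        if len(q):print(' ',o[0],q.min(0).round(3),q.max(0).round(3),len(q))
```

```text
top
 counter z 0.000477322078135268
 griddle rect ((0.8099684715270996, 0.032006070017814636), (0.3044642508029938, 0.4405701458454132), 5.025387763977051) z [0.10589636 0.11225469 0.14312913]
 plate z 0.1118466618811401 ((0.8062028884887695, 0.0320914089679718), (0.29702502489089966, 0.43961629271507263), 5.000063896179199)
[[ 0.6390252   0.23810928]
 [ 0.6776179  -0.20076732]
 [ 0.98091173 -0.17409714]
 [ 0.94231904  0.26477945]]
 red [ 0.6019862  -0.15769341  0.15324316] 0.15840544119502306 25 313.96 167.6
 handle 43 176.11627906976744 194.95348837209303 [0.52718061 0.28224217 0.04619862] [0.04364933 0.04619862 0.04930676] ((0.5276947617530823, 0.28267860412597656), (0.035844918340444565, 0.011551814153790474), 68.58900451660156)
 rim 237 ((0.485493004322052, 0.17464679479599), (0.16333957016468048, 0.12007568031549454), 69.78467559814453) 0.033030572397234934
  stopper [0.641 0.15  0.048] [0.72  0.244 0.15 ] 786
  bowl [ 0.351 -0.358  0.02 ] [ 0.454 -0.229  0.067] 594
  spat/cruet [ 0.4  -0.6   0.02] [ 0.679 -0.33   0.195] 957
  basket [0.43  0.301 0.02 ] [0.799 0.6   0.083] 1321
[... 394 characters left out ...]
455524 -0.17808978]
 [ 0.9431716   0.26843423]]
 red [ 0.60422072 -0.15113379  0.14843948] 0.15471008174441955 14 209.5 172.71428571428572
 handle 20 289.3 242.7 [0.52670225 0.28320673 0.04295976] [0.04023079 0.04295976 0.044655  ] ((0.5275473594665527, 0.28374403715133667), (0.029141539707779884, 0.010643137618899345), 65.83133697509766)
 rim 227 ((0.48719024658203125, 0.17155763506889343), (0.16680824756622314, 0.12180957198143005), 70.547607421875) 0.02910121208985354
  stopper [0.643 0.15  0.02 ] [0.719 0.246 0.145] 533
  bowl [ 0.35  -0.361  0.02 ] [ 0.459 -0.223  0.063] 264
  spat/cruet [ 0.4  -0.6   0.02] [ 0.687 -0.33   0.19 ] 541
  basket [0.431 0.301 0.02 ] [0.798 0.6   0.078] 1675
```

Griddle origin is about (0.660, 0.018) at yaw +5°. The measured heights agree with the text: plate 0.111, handle top 0.045, tray rim 0.031. Next I go above the handle.

```bash
cat >> h.py <<'E'
from scipy.spatial.transform import Rotation as Ro
def plan(p,yaw,n=1,verbose=1):
    """units to go to tcp p, tool pointing down, tool x at yaw deg (world)"""
    s=read_state();R=Ro.from_quat(s['orientation'])
    y=np.radians(yaw);x=np.array([np.cos(y),np.sin(y),0]);z=np.array([0,0,-1.]);G=Ro.from_matrix(np.c_[x,np.cross(z,x),z])
    d=R.inv().apply(np.array(p)-s['position'])/.025; r=np.degrees((R.inv()*G).as_rotvec())/5
    X=R.as_matrix()[:,0]
    print('t',round(s['time_s'],2),'pos',s['position'].round(4),'yaw',np.degrees(np.arctan2(X[1],X[0])).round(1),'-> shift',d.round(2),'turn',r.round(2))
def wristpt(f,s,u,v,h):
    T=f['T_tool_cam'];R=Ro.from_quat(s['orientation']).as_matrix()
    o=R@T[:3,3]+s['position'];d=R@T[:3,:3]@np.linalg.inv(f['intrinsics'])@[u,v,1]
    return o+d*(h-o[2])/d[2]
E
python3 - <<'E'
from h import *
plan([.525,.28,.22],70)
f=grab_frame('wrist');print(f['T_tool_cam'].round(3),f['intrinsics'])
E
```

```text
t 0.1 pos [0.2235 0.5832 0.2305] yaw 159.0 -> shift [-15.6   -7.01   0.43] turn [-1.000e-02  1.000e-02  1.781e+01]
[[-0.001 -0.952 -0.305  0.079]
 [ 1.    -0.001 -0.    -0.001]
 [ 0.    -0.305  0.952 -0.143]
 [ 0.     0.     0.     1.   ]] [[293.9718805    0.         253.7662244 ]
 [  0.         293.9718805  189.07257665]
 [  0.           0.           1.        ]]
```

Request:
move_arm(series=[[-1.2,-0.6,0,0,0,1.4],[-2.5,-1.1,0,0,0,2.8],[-3.8,-1.7,0.1,0,0,4.2],[-5.0,-2.2,0.1,0,0,5.6],[-6.2,-2.8,0.1,0,0,7.0]], hand=-1)

```text
time_s: 0.57
position: [0.3443, 0.4615, 0.2285]
orientation: [0.472, 0.882, -0.0, -0.0]
contact_force: [0.2, 0.4, -0.5]
grip_width: 0.0854
finger_force: 0.0
```

```bash
python3 -c "
from h import *
plan([.525,.28,.22],70)"
```

```text
t 0.57 pos [0.3443 0.4615 0.2285] yaw 123.7 -> shift [-10.05   1.99   0.34] turn [-0.    0.   10.74]
```

Request:
move_arm(series=[[-1.3,0.2,0,0,0,1.4],[-2.6,0.5,0,0,0,2.8],[-3.9,0.8,0.1,0,0,4.2],[-5.2,1.0,0.1,0,0,5.6],[-6.5,1.3,0.2,0,0,7.0]])

```text
time_s: 0.98
position: [0.4619, 0.345, 0.224]
orientation: [0.715, 0.699, 0.0, -0.0]
contact_force: [0.5, 0.2, 0.8]
grip_width: 0.0853
finger_force: 0.0
```

```bash
python3 -c "
from h import *
plan([.525,.28,.22],70)"
```

```text
t 0.98 pos [0.4619 0.345  0.224 ] yaw 88.7 -> shift [-2.54  2.58  0.16] turn [-0.   -0.    3.74]
```

Request:
move_arm(series=[[-1.0,1.0,0,0,0,1.4],[-1.9,1.9,0.1,0,0,2.8],[-2.4,2.4,0.1,0,0,3.5],[-2.4,2.4,0.1,0,0,3.5],[-2.4,2.4,0.1,0,0,3.5]])

```text
time_s: 1.4
position: [0.5202, 0.2851, 0.221]
orientation: [0.811, 0.585, -0.0, -0.0]
contact_force: [-0.3, 0.2, -1.0]
grip_width: 0.0857
finger_force: 0.0
```

Run:
```python
from h import *
s=read_state();f=grab_frame('wrist');save('w1.png',f)
import pickle;pickle.dump((s,f),open('w1.pkl','wb'))
plan([.525,.28,.22],70)
```

```text
t 1.45 pos [0.5193 0.2865 0.221 ] yaw 71.7 -> shift [-0.17  0.3   0.04] turn [-0.02 -0.    0.34]
```

View pics/w1.png

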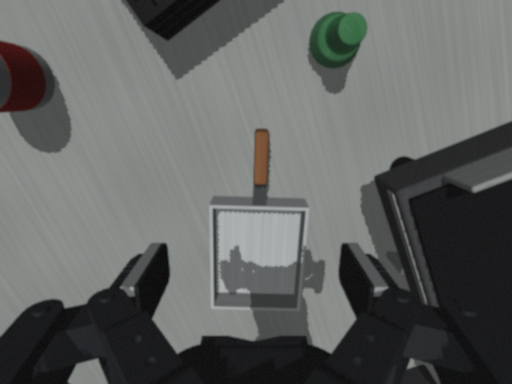

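The wrist view shows the wooden handle at (261,128)–(260,185), the pan outline from (210,198) to (308,310), and the stopper at (337,40). The tray is nearly aligned with the tool.

Run:
```python
from h import *
import pickle
s,f=pickle.load(open('w1.pkl','rb'))
hsv=cv2.cvtColor(f['color'],cv2.COLOR_RGB2HSV)
m=((hsv[...,0]>5)&(hsv[...,0]<18)&(hsv[...,1]>110)).astype(np.uint8);m[:, :220]=0;m[:,300:]=0;m[220:]=0
v,u=np.nonzero(m);
T=f['T_tool_cam'];K=f['intrinsics'];R=Ro.from_quat(s['orientation']).as_matrix()
z=f['z_map'][v,u];c=np.stack([(u-K[0,2])/K[0,0]*z,(v-K[1,2])/K[1,1]*z,z],-1)
P=(c@T[:3,:3].T+T[:3,3])@R.T+s['position']
print('h z pct',np.percentile(P[:,2],[5,25,50,75,95]))
W=np.array([wristpt(f,s,a,b,.045)[:2] for a,b in zip(u,v)],np.float32)
r=cv2.minAreaRect(W);print('handle',len(u),r,cv2.boxPoints(r))
C=[wristpt(f,s,a,b,.034)[:2] for a,b in ((210,198),(308,198),(303,310),(212,310))]
for a in C: print(a.round(4))
print('pan c',np.mean(C,0),[np.linalg.norm(C[i]-C[i-1]).round(3) for i in range(4)])
d=(C[2]+C[3]-C[0]-C[1]);print('tray yaw',np.degrees(np.arctan2(d[1],d[0])))
```

```text
h z pct [0.04476329 0.04583333 0.04633757 0.04684526 0.047575  ]
handle 666 ((0.5304735898971558, 0.2933586537837982), (0.06065020337700844, 0.013758989982306957), 69.48536682128906) [[0.51340306 0.26736757]
 [0.52628946 0.2625458 ]
 [0.5475441  0.31934974]
 [0.5346577  0.3241715 ]]
[0.4574 0.2642]
[0.568  0.2272]
[0.5191 0.0736]
[0.4019 0.1128]
pan c [0.48661585 0.16942063] [np.float64(0.161), np.float64(0.117), np.float64(0.161), np.float64(0.124)]
tray yaw -108.90580682221504
```

```bash
python3 -c "
from h import *
plan([.533,.301,.012],70)"
```

```text
t 1.45 pos [0.5193 0.2865 0.221 ] yaw 71.7 -> shift [0.72 0.35 8.36] turn [-0.02 -0.    0.34]
```

Request:
move_arm(series=[[0.7,0.4,1.2,0,0,0.3],[0.7,0.4,2.6,0,0,0.3],[0.7,0.4,4.0,0,0,0.3],[0.7,0.4,5.4,0,0,0.3],[0.7,0.4,6.2,0,0,0.3]])

```text
time_s: 1.87
position: [0.5317, 0.3005, 0.0626]
orientation: [0.817, 0.576, -0.002, -0.001]
contact_force: [-0.6, 0.3, -0.1]
grip_width: 0.0855
finger_force: 0.0
```

Request:
move_arm(series=[[0,0,0,0,0,0],[0,0,0,0,0,0]])

```text
time_s: 2.03
position: [0.5336, 0.3003, 0.0657]
orientation: [0.818, 0.575, -0.001, -0.001]
contact_force: [-0.8, 0.8, 0.8]
grip_width: 0.0854
finger_force: 0.0
```

```bash
python3 -c "
from h import *
plan([.533,.301,.012],70)"
```

```text
t 2.03 pos [0.5336 0.3003 0.0657] yaw 70.2 -> shift [ 0.02 -0.03  2.15] turn [-0.03  0.01  0.05]
```

Request:
move_arm(series=[[0,0,1.1,0,0,0],[0,0,2.1,0,0,0],[0,0,2.1,0,0,0],[0,0,2.1,0,0,0]])

```text
time_s: 2.37
position: [0.5351, 0.2997, 0.0149]
orientation: [0.819, 0.574, 0.0, -0.0]
contact_force: [1.8, -0.0, 0.4]
grip_width: 0.0853
finger_force: 0.0
```

Request:
move_arm(series=[[0,0,0,0,0,0],[0,0,0,0,0,0],[0,0,0,0,0,0],[0,0,0,0,0,0],[0,0,0,0,0,0]], hand=1, force=60)

```text
time_s: 2.78
position: [0.5356, 0.299, 0.0146]
orientation: [0.819, 0.574, 0.001, 0.0]
contact_force: [0.6, 0.4, -0.9]
grip_width: 0.0255
finger_force: 0.0
```

Request:
move_arm(series=[[0,0,0,0,0,0],[0,0,0,0,0,0],[0,0,0,0,0,0],[0,0,0,0,0,0],[0,0,0,0,0,0]])

```text
time_s: 3.2
position: [0.5352, 0.2991, 0.0143]
orientation: [0.819, 0.574, 0.0, -0.0]
contact_force: [-1.4, 1.3, 6.6]
grip_width: 0.0153
finger_force: 59.3
```

The handle is gripped at 15.3 mm. Next I plan the drag so that the pan turns about its centre while moving to the channel.

```bash
cat >> h.py <<'E'
L=.142
def drag(c,ty,n,k=5):
    """rows moving tray centre to c, tray yaw ty(deg) in n rows; print the first k"""
    s=read_state();R=Ro.from_quat(s['orientation']);X=R.as_matrix()[:,0];y0=np.degrees(np.arctan2(X[1],X[0]))-180
    e=lambda a:np.array([np.cos(np.radians(a)),np.sin(np.radians(a))])
    p0=s['position'][:2];c0=p0+L*e(y0);dy=(ty-y0+180)%360-180
    print('t',s['time_s'].round(2) if hasattr(s['time_s'],'round') else s['time_s'],'c0',c0.round(4),'yaw0',y0.round(1),'z',s['position'][2].round(4),'F',s['contact_force'].round(1))
    for i in range(1,min(k,n)+1):
        a=y0+dy*i/n;p=c0+(np.array(c)-c0)*i/n-L*e(a);w=np.append(p-p0,0);d=e(y0+180)
        print([round(w[:2]@d/.025,1),round(w[:2]@np.array([d[1],-d[0]])/.025,1),0,0,0,round(-dy*i/n/5,1)])
E
python3 -c "
from h import *
print(Ro.from_quat(read_state()['orientation']).as_matrix().round(2))
drag([.55,.01],5,24,24)"
```

```text
[[ 0.34  0.94  0.  ]
 [ 0.94 -0.34  0.  ]
 [ 0.   -0.   -1.  ]]
t 3.2 c0 [0.4867 0.1656] yaw0 -110.0 z 0.0143 F [-1.4  1.3  6.6]
[np.float64(-0.2), np.float64(-0.3), 0, 0, 0, np.float64(-1.0)]
[np.float64(-0.5), np.float64(-0.6), 0, 0, 0, np.float64(-1.9)]
[np.float64(-0.8), np.float64(-0.8), 0, 0, 0, np.float64(-2.9)]
[np.float64(-1.1), np.float64(-1.1), 0, 0, 0, np.float64(-3.8)]
[np.float64(-1.5), np.float64(-1.4), 0, 0, 0, np.float64(-4.8)]
[np.float64(-1.9), np.float64(-1.6), 0, 0, 0, np.float64(-5.7)]
[np.float64(-2.4), np.float64(-1.8), 0, 0, 0, np.float64(-6.7)]
[np.float64(-2.9), np.float64(-2.0), 0, 0, 0, np.float64(-7.7)]
[np.float64(-3.4), np.float64(-2.2), 0, 0, 0, np.float64(-8.6)]
[np.float64(-3.9), np.float64(-2.3), 0, 0, 0, np.float64(-9.6)]
[np.float64(-4.5), np.float64(-2.5), 0, 0, 0, np.float64(-10.5)]
[np.float64(-5.1), np.float64(-2.5), 0, 0, 0, np.float64(-11.5)]
[np.float64(-5.7), np.float64(-2.6), 0, 0, 0, np.float64(-12.5)]
[np.float64(-6.4), np.float64(-2.6), 0, 0, 0, np.float64(-13.4)]
[np.float64(-7.0), np.float64(-2.6), 0, 0, 0, np.float64(-14.4)]
[np.float64(-7.7), np.float64(-2.5), 0, 0, 0, np.float64(-15.3)]
[np.float64(-8.4), np.float64(-2.4), 0, 0, 0, np.float64(-16.3)]
[np.float64(-9.0), np.float64(-2.3), 0, 0, 0, np.float64(-17.2)]
[np.float64(-9.7), np.float64(-2.1), 0, 0, 0, np.float64(-18.2)]
[np.float64(-10.4), np.float64(-1.9), 0, 0, 0, np.float64(-19.2)]
[np.float64(-11.1), np.float64(-1.6), 0, 0, 0, np.float64(-20.1)]
[np.float64(-11.8), np.float64(-1.3), 0, 0, 0, np.float64(-21.1)]
[np.float64(-12.4), np.float64(-1.0), 0, 0, 0, np.float64(-22.0)]
[np.float64(-13.1), np.float64(-0.6), 0, 0, 0, np.float64(-23.0)]
```

Request:
move_arm(series=[[-0.2,-0.3,0,0,0,-1.0],[-0.5,-0.6,0,0,0,-1.9],[-0.8,-0.8,0,0,0,-2.9],[-1.1,-1.1,0,0,0,-3.8],[-1.5,-1.4,0,0,0,-4.8]])

```text
time_s: 3.62
position: [0.4899, 0.2776, 0.0144]
orientation: [0.68, 0.733, 0.002, -0.0]
contact_force: [-0.7, 4.5, 3.2]
grip_width: 0.0148
finger_force: 59.0
```

```bash
python3 -c "
from h import *
drag([.55,.01],5,19)"
```

```text
t 3.6167 c0 [0.5006 0.136 ] yaw0 -85.7 z 0.0144 F [-0.7  4.5  3.2]
[np.float64(-0.3), np.float64(-0.4), 0, 0, 0, np.float64(-1.0)]
[np.float64(-0.6), np.float64(-0.8), 0, 0, 0, np.float64(-1.9)]
[np.float64(-1.0), np.float64(-1.2), 0, 0, 0, np.float64(-2.9)]
[np.float64(-1.4), np.float64(-1.5), 0, 0, 0, np.float64(-3.8)]
[np.float64(-1.8), np.float64(-1.9), 0, 0, 0, np.float64(-4.8)]
```

Request:
move_arm(series=[[-0.3,-0.4,0,0,0,-1.0],[-0.6,-0.8,0,0,0,-1.9],[-1.0,-1.2,0,0,0,-2.9],[-1.4,-1.5,0,0,0,-3.8],[-1.8,-1.9,0,0,0,-4.8]])

```text
time_s: 4.03
position: [0.4458, 0.2288, 0.0144]
orientation: [0.513, 0.859, 0.002, 0.0]
contact_force: [-0.3, 4.6, 3.8]
grip_width: 0.0155
finger_force: 58.9
```

```bash
python3 -c "
from h import *
drag([.55,.01],5,14)"
```

```text
t 4.0333 c0 [0.5132 0.1039] yaw0 -61.7 z 0.0144 F [-0.3  4.6  3.8]
[np.float64(-0.3), np.float64(-0.5), 0, 0, 0, np.float64(-1.0)]
[np.float64(-0.7), np.float64(-1.0), 0, 0, 0, np.float64(-1.9)]
[np.float64(-1.0), np.float64(-1.5), 0, 0, 0, np.float64(-2.9)]
[np.float64(-1.5), np.float64(-2.0), 0, 0, 0, np.float64(-3.8)]
[np.float64(-1.9), np.float64(-2.5), 0, 0, 0, np.float64(-4.8)]
```

Request:
move_arm(series=[[-0.3,-0.5,0,0,0,-1.0],[-0.7,-1.0,0,0,0,-1.9],[-1.0,-1.5,0,0,0,-2.9],[-1.5,-2.0,0,0,0,-3.8],[-1.9,-2.5,0,0,0,-4.8]])

```text
time_s: 4.45
position: [0.4131, 0.157, 0.0143]
orientation: [0.323, 0.947, 0.002, 0.001]
contact_force: [0.0, 4.9, 4.9]
grip_width: 0.0149
finger_force: 59.2
```

```bash
python3 -c "
from h import *
drag([.55,.01],5,9)"
```

```text
t 4.45 c0 [0.5256 0.0703] yaw0 -37.6 z 0.0143 F [0.  4.9 4.9]
[np.float64(-0.3), np.float64(-0.6), 0, 0, 0, np.float64(-0.9)]
[np.float64(-0.6), np.float64(-1.2), 0, 0, 0, np.float64(-1.9)]
[np.float64(-0.9), np.float64(-1.8), 0, 0, 0, np.float64(-2.8)]
[np.float64(-1.3), np.float64(-2.4), 0, 0, 0, np.float64(-3.8)]
[np.float64(-1.7), np.float64(-3.0), 0, 0, 0, np.float64(-4.7)]
```

Request:
move_arm(series=[[-0.3,-0.6,0,0,0,-0.9],[-0.6,-1.2,0,0,0,-1.9],[-0.9,-1.8,0,0,0,-2.8],[-1.3,-2.4,0,0,0,-3.8],[-1.7,-3.0,0,0,0,-4.7]])

```text
time_s: 4.87
position: [0.4005, 0.0717, 0.0142]
orientation: [0.122, 0.993, 0.001, 0.001]
contact_force: [0.2, 4.3, 5.0]
grip_width: 0.0152
finger_force: 59.2
```

```bash
python3 -c "
from h import *
drag([.55,.01],5,4)"
```

```text
t 4.8667 c0 [0.5382 0.0372] yaw0 -14.0 z 0.0142 F [0.2 4.3 5. ]
[np.float64(-0.2), np.float64(-0.7), 0, 0, 0, np.float64(-1.0)]
[np.float64(-0.4), np.float64(-1.4), 0, 0, 0, np.float64(-1.9)]
[np.float64(-0.7), np.float64(-2.1), 0, 0, 0, np.float64(-2.9)]
[np.float64(-1.0), np.float64(-2.8), 0, 0, 0, np.float64(-3.8)]
```

Request:
move_arm(series=[[-0.2,-0.7,0,0,0,-1.0],[-0.4,-1.4,0,0,0,-1.9],[-0.7,-2.1,0,0,0,-2.9],[-1.0,-2.8,0,0,0,-3.8],[-1.0,-2.8,0,0,0,-3.8]])

```text
time_s: 5.28
position: [0.4074, -0.0064, 0.014]
orientation: [-0.04, 0.999, -0.001, 0.001]
contact_force: [-0.6, -2.2, 7.6]
grip_width: 0.0152
finger_force: 59.7
```

Run:
```python
from h import *
import pickle
drag([.55,.01],5,1)
s=grab_frame('scene');t=grab_frame('top');pickle.dump((s,t),open('f2.pkl','wb'))
a=cv2.resize(t['color'][100:280,130:350],None,fx=1.8,fy=1.8);b=cv2.resize(s['color'][120:300,100:320],None,fx=1.8,fy=1.8)
save('c2.png',{'color':np.hstack([a,b])})
V,U=np.mgrid[0:384,0:512]
for f in (t,s):
    P=world(f,U,V);hsv=cv2.cvtColor(f['color'],cv2.COLOR_RGB2HSV)
    m=(f['z_map']>0)&(P[...,2]>.022)&(P[...,2]<.042)&(hsv[...,1]<60)&(P[...,0]<.655)&(P[...,0]>.47)&(abs(P[...,1])<.11)
    print(m.sum(),cv2.minAreaRect(P[m][:,:2].astype(np.float32)))
    fr=(abs(P[...,2]-.075)<.02)&(P[...,0]>.62)&(P[...,0]<.7)&(P[...,1]>-.09)&(P[...,1]<.2)
    q=P[fr];print(' front pts',len(q),np.polyfit(q[:,1],q[:,0],1) if len(q)>10 else '')
```

```text
t 5.2833 c0 [0.5489 0.0051] yaw0 -355.4 z 0.014 F [-0.6 -2.2  7.6]
[np.float64(-0.1), np.float64(0.2), 0, 0, 0, np.float64(-0.1)]
204 ((0.5652339458465576, 0.022298265248537064), (0.18769362568855286, 0.14980867505073547), 4.381011009216309)
 front pts 183 [-0.08810824  0.6620291 ]
176 ((0.541512131690979, 0.005532994866371155), (0.14240871369838715, 0.12731456756591797), 3.147737503051758)
 front pts 0
```

View pics/c2.png

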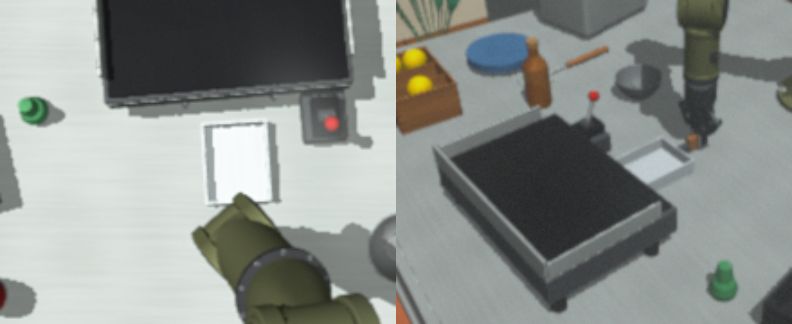

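The top crop shows the tray in front of the channel, with far corners at about (204,122) and (270,120). The griddle front edge runs from (105,103) to (350,87). I check the lateral offset next.

Run:
```python
from h import *
import pickle
s,t=pickle.load(open('f2.pkl','rb'))
g=cv2.cvtColor(t['color'],cv2.COLOR_RGB2GRAY).astype(int)
o=np.array([.660,.018]);ex=np.array([np.cos(.0878),np.sin(.0878)]);ey=np.array([-ex[1],ex[0]])
G=lambda p:((p[:2]-o)@ex,(p[:2]-o)@ey)
# outer edges of tray by darkness jump is faint: use height map
V,U=np.mgrid[0:384,0:512];P=world(t,U,V)
for r in (172,180,190,200):
    m=(P[r,:,2]>.012)&(P[r,:,2]<.05)&(U[r]>225)&(U[r]<300)
    u=U[r][m];print(r,u.min(),u.max(),[np.round(G(ray(t,a,r,.034)),4) for a in (u.min()-.5,u.max()+.5)])
    print('   gray',g[r,236:290].tolist())
# channel walls / griddle side edges at guard height
for r in (70,110,140):
    m=(P[r,:,2]>.09)&(U[r]>150)&(U[r]<345);u=U[r][m];print(r,u.min(),u.max(),[np.round(G(ray(t,a,r,.154)),4) for a in (u.min()-.5,u.max()+.5)])
```

```text
172 242 299 [array([-0.0498,  0.0554]), array([-0.0661, -0.1356])]
   gray [222, 223, 224, 223, 225, 235, 236, 196, 157, 162, 162, 174, 240, 254, 253, 251, 251, 252, 252, 252, 252, 252, 251, 252, 251, 250, 250, 250, 250, 251, 251, 251, 250, 250, 250, 249, 248, 249, 250, 249, 246, 245, 212, 140, 133, 134, 139, 193, 221, 222, 220, 219, 221, 219]
180 242 277 [array([-0.0764,  0.0575]), array([-0.0865, -0.061 ])]
   gray [221, 221, 222, 222, 222, 225, 243, 228, 168, 161, 161, 171, 238, 253, 251, 249, 249, 250, 250, 250, 250, 250, 250, 250, 250, 250, 249, 249, 249, 250, 250, 251, 250, 249, 250, 249, 248, 247, 248, 249, 249, 244, 225, 172, 135, 134, 137, 175, 212, 222, 222, 221, 221, 221]
190 243 278 [array([-0.1098,  0.0568]), array([-0.1198, -0.0614])]
   gray [225, 226, 225, 225, 225, 226, 236, 236, 196, 155, 161, 159, 170, 239, 252, 250, 249, 249, 250, 250, 249, 250, 249, 249, 250, 250, 250, 249, 249, 250, 250, 250, 250, 250, 250, 250, 249, 248, 248, 249, 250, 239, 240, 217, 141, 132, 134, 137, 175, 214, 223, 221, 221, 219]
200 243 279 [array([-0.1428,  0.0594]), array([-0.153 , -0.0618])]
   gray [227, 226, 226, 227, 226, 226, 226, 239, 229, 181, 160, 160, 164, 220, 249, 250, 250, 249, 250, 250, 250, 249, 249, 249, 249, 250, 250, 250, 249, 250, 250, 250, 250, 250, 250, 250, 250, 249, 249, 249, 250, 250, 246, 236, 192, 134, 129, 129, 133, 188, 219, 219, 218, 218]
70 179 320 [array([0.2674, 0.2194]), array([ 0.2275, -0.2184])]
110 161 324 [array([0.1455, 0.2831]), array([ 0.1009, -0.2185])]
140 184 324 [array([0.0455, 0.2184]), array([ 0.0082, -0.2096])]
```

```bash
cat >> h.py <<'E'
o=np.array([.660,.018]);ex=np.array([np.cos(.0878),np.sin(.0878)]);ey=np.array([-ex[1],ex[0]])
def gw(x,y): return o+x*ex+y*ey
E
python3 -c "
from h import *
drag(gw(-.055,0),5.03,5)"
```

```text
t 5.3833 c0 [0.5488 0.0054] yaw0 -355.7 z 0.0141 F [ 0.  -5.4  5.4]
[np.float64(-0.5), np.float64(0.0), 0, 0, 0, np.float64(-0.0)]
[np.float64(-0.9), np.float64(0.0), 0, 0, 0, np.float64(-0.1)]
[np.float64(-1.4), np.float64(0.0), 0, 0, 0, np.float64(-0.1)]
[np.float64(-1.8), np.float64(0.1), 0, 0, 0, np.float64(-0.1)]
[np.float64(-2.3), np.float64(0.1), 0, 0, 0, np.float64(-0.1)]
```

Request:
move_arm(series=[[-0.5,0,0,0,0,0],[-0.9,0,0,0,0,-0.1],[-1.4,0.05,0,0,0,-0.1],[-1.8,0.1,0,0,0,-0.1],[-2.3,0.1,0,0,0,-0.1]])

```text
time_s: 5.8
position: [0.4607, 0.0027, 0.0138]
orientation: [-0.044, 0.999, -0.001, -0.003]
contact_force: [-10.4, -0.5, 12.1]
grip_width: 0.0153
finger_force: 60.5
```

```bash
python3 -c "
from h import *
drag(gw(0,0),5.03,5)"
```

```text
t 5.8 c0 [0.6022 0.0151] yaw0 -355.0 z 0.0138 F [-10.4  -0.5  12.1]
[np.float64(-0.5), np.float64(-0.0), 0, 0, 0, np.float64(-0.0)]
[np.float64(-0.9), np.float64(-0.0), 0, 0, 0, np.float64(-0.0)]
[np.float64(-1.4), np.float64(-0.1), 0, 0, 0, np.float64(-0.0)]
[np.float64(-1.9), np.float64(-0.1), 0, 0, 0, np.float64(-0.0)]
[np.float64(-2.3), np.float64(-0.1), 0, 0, 0, np.float64(-0.0)]
```

Request:
move_arm(series=[[-0.5,0,0,0,0,0],[-0.9,0,0,0,0,0],[-1.4,-0.05,0,0,0,0],[-1.9,-0.05,0,0,0,0],[-2.3,-0.1,0,0,0,0]])

```text
time_s: 6.22
position: [0.5195, 0.0059, 0.0139]
orientation: [-0.044, 0.999, -0.001, -0.002]
contact_force: [-7.3, -0.0, 9.5]
grip_width: 0.0151
finger_force: 60.0
```

```bash
python3 -c "
from h import *
drag(gw(.05,0),5.03,5)"
```

```text
t 6.2167 c0 [0.6609 0.0184] yaw0 -354.9 z 0.0139 F [-7.3 -0.   9.5]
[np.float64(-0.4), np.float64(-0.0), 0, 0, 0, np.float64(0.0)]
[np.float64(-0.8), np.float64(-0.0), 0, 0, 0, np.float64(0.0)]
[np.float64(-1.2), np.float64(-0.0), 0, 0, 0, np.float64(0.0)]
[np.float64(-1.6), np.float64(-0.0), 0, 0, 0, np.float64(0.0)]
[np.float64(-2.0), np.float64(-0.0), 0, 0, 0, np.float64(0.0)]
```

Request:
move_arm(series=[[-0.4,0,0,0,0,0],[-0.8,0,0,0,0,0],[-1.2,0,0,0,0,0],[-1.6,0,0,0,0,0],[-2.0,0,0,0,0,0]])

```text
time_s: 6.63
position: [0.5689, 0.01, 0.0138]
orientation: [-0.044, 0.999, -0.001, -0.002]
contact_force: [-8.0, 0.0, 10.6]
grip_width: 0.0148
finger_force: 60.3
```

```bash
python3 -c "
from h import *
drag(gw(.08,0),5.03,5)"
```

```text
t 6.6333 c0 [0.7103 0.0225] yaw0 -355.0 z 0.0138 F [-8.   0.  10.6]
[np.float64(-0.2), np.float64(-0.0), 0, 0, 0, np.float64(0.0)]
[np.float64(-0.5), np.float64(-0.0), 0, 0, 0, np.float64(0.0)]
[np.float64(-0.7), np.float64(-0.0), 0, 0, 0, np.float64(0.0)]
[np.float64(-0.9), np.float64(-0.0), 0, 0, 0, np.float64(0.0)]
[np.float64(-1.2), np.float64(-0.0), 0, 0, 0, np.float64(0.0)]
```

Request:
move_arm(series=[[-0.2,0,0,0,0,0],[-0.4,0,0,0,0,0],[-0.6,0,0,0,0,0],[-0.8,0,0,0,0,0],[-0.95,0,0,0,0,0]])

```text
time_s: 7.05
position: [0.5928, 0.0122, 0.0139]
orientation: [-0.044, 0.999, -0.001, -0.002]
contact_force: [-8.5, -0.4, 10.0]
grip_width: 0.0152
finger_force: 60.1
```

Request:
move_arm(series=[[-0.05,0,0,0,0,0],[-0.1,0,0,0,0,0],[-0.15,0,0,0,0,0],[-0.15,0,0,0,0,0]])

```text
time_s: 7.38
position: [0.5964, 0.0125, 0.0139]
orientation: [-0.044, 0.999, -0.001, -0.002]
contact_force: [-7.2, 0.2, 8.7]
grip_width: 0.0152
finger_force: 60.1
```

Request:
move_arm(series=[[-0.04,0,0,0,0,0],[-0.08,0,0,0,0,0],[-0.12,0,0,0,0,0],[-0.12,0,0,0,0,0]])

```text
time_s: 7.72
position: [0.5984, 0.0126, 0.0139]
orientation: [-0.044, 0.999, -0.001, -0.003]
contact_force: [-9.5, -0.6, 12.5]
grip_width: 0.0152
finger_force: 60.3
```

Run:
```python
from h import *
import pickle
drag(gw(.08,0),5.03,1)
s=grab_frame('scene');t=grab_frame('top');w=grab_frame('wrist');pickle.dump((s,t,w,read_state()),open('f3.pkl','wb'))
a=cv2.resize(s['color'][150:260,160:320],None,fx=2.4,fy=2.4);b=cv2.resize(w['color'],(384,264))
save('c3.png',{'color':np.hstack([a,b])})
```

```text
t 7.7167 c0 [0.7399 0.0251] yaw0 -355.0 z 0.0139 F [-9.5 -0.6 12.5]
[np.float64(0.0), np.float64(-0.0), 0, 0, 0, np.float64(0.0)]
```

View pics/c3.png

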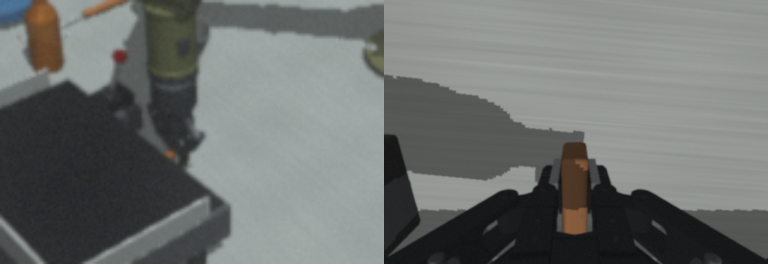

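The scene crop shows the handle near the griddle front in the gripper. The wrist crop shows the handle's rear end at about (574,143), so I measure that end in the griddle frame.

Run:
```python
from h import *
import pickle
S,t,w,s=pickle.load(open('f3.pkl','rb'))
h=cv2.cvtColor(w['color'],cv2.COLOR_RGB2HSV)
m=((h[...,0]>5)&(h[...,0]<18)&(h[...,1]>100)).astype(np.uint8)
n,l,st,c=cv2.connectedComponentsWithStats(m);k=1+np.argmax(st[1:,4]);v,u=np.nonzero(l==k)
print(st[k],h[200:225,253].tolist()[::3])
for r in range(v.min(),v.max(),8):
    uu=u[v==r];p=wristpt(w,s,uu.mean(),r,.046);q=p[:2]-o
    # depth
    T=w['T_tool_cam'];K=w['intrinsics'];z=w['z_map'][r,int(uu.mean())];cc=np.array([(uu.mean()-K[0,2])/K[0,0]*z,(r-K[1,2])/K[1,1]*z,z])
    P=Ro.from_quat(s['orientation']).as_matrix()@(T[:3,:3]@cc+T[:3,3])+s['position']
    print(r,len(uu),'ray',(q@ex).round(4),(q@ey).round(4),'depth',((P[:2]-o)@ex).round(4),((P[:2]-o)@ey).round(4),P[2].round(4))
```

```text
[ 236  208   37  134 4431] [[60, 6, 89], [70, 8, 90], [17, 22, 81], [14, 131, 64], [13, 133, 65], [14, 134, 63], [15, 138, 61], [13, 142, 61], [14, 127, 62]]
208 20 ray -0.0971 -0.0006 depth -0.086 -0.0007 0.0172
216 29 ray -0.0936 -0.0004 depth -0.086 -0.0004 0.0277
224 31 ray -0.0901 -0.0004 depth -0.0858 -0.0004 0.0366
232 35 ray -0.0864 -0.0004 depth -0.0855 -0.0004 0.044
240 36 ray -0.0827 -0.0006 depth -0.082 -0.0006 0.0445
248 37 ray -0.079 -0.0004 depth -0.0787 -0.0004 0.0455
256 36 ray -0.0752 -0.0006 depth -0.0757 -0.0006 0.0468
264 35 ray -0.0713 -0.0004 depth -0.0713 -0.0004 0.0461
272 34 ray -0.0673 -0.0006 depth -0.0672 -0.0006 0.0458
280 34 ray -0.0633 -0.0006 depth -0.0629 -0.0006 0.0455
288 34 ray -0.0591 -0.0006 depth -0.0593 -0.0006 0.0463
296 34 ray -0.0549 -0.0006 depth -0.0552 -0.0006 0.0464
304 35 ray -0.0506 -0.0004 depth -0.0501 -0.0004 0.0453
312 33 ray -0.0463 -0.0004 depth -0.0466 -0.0004 0.0464
320 32 ray -0.0418 -0.0006 depth -0.0417 -0.0006 0.0459
328 32 ray -0.0373 -0.0006 depth -0.0374 -0.0006 0.0461
336 32 ray -0.0326 -0.0006 depth -0.0319 -0.0006 0.0453
```

Request:
move_arm(series=[[-0.04,0,0,0,0,0],[-0.08,0,0,0,0,0],[-0.12,0,0,0,0,0],[-0.12,0,0,0,0,0]])

```text
time_s: 8.2
position: [0.5984, 0.0126, 0.0139]
orientation: [-0.044, 0.999, -0.002, -0.005]
contact_force: [-20.2, -1.4, 21.6]
grip_width: 0.0153
finger_force: 61.6
```

The tray has hit the stop: no motion and the force is rising. I relax the push and open the hand.

Request:
move_arm(series=[[0.1,0,0,0,0,0],[0.15,0,0,0,0,0],[0.15,0,0,0,0,0]])

```text
time_s: 8.45
position: [0.5985, 0.0127, 0.0139]
orientation: [-0.044, 0.999, -0.001, -0.002]
contact_force: [-6.8, -0.9, 9.0]
grip_width: 0.0154
finger_force: 60.1
```

Request:
move_arm(series=[[0,0,0,0,0,0],[0,0,0,0,0,0],[0,0,0,0,0,0],[0,0,0,0,0,0],[0,0,0,0,0,0]], hand=-0.2)

```text
time_s: 8.87
position: [0.6008, 0.0132, 0.0136]
orientation: [-0.044, 0.999, 0.0, 0.0]
contact_force: [0.4, 0.4, 0.6]
grip_width: 0.0509
finger_force: 0.0
```

Request:
move_arm(series=[[0,0,-0.8,0,0,0],[0,0,-2,0,0,0],[0,0,-3.2,0,0,0],[0,0,-4.4,0,0,0],[0,0,-5.4,0,0,0]])

```text
time_s: 9.28
position: [0.6009, 0.0135, 0.1508]
orientation: [-0.044, 0.999, 0.0, 0.001]
contact_force: [0.0, -0.0, -0.5]
grip_width: 0.0514
finger_force: 0.0
```

Run:
```python
from h import *
import pickle
s=read_state();plan(np.append(gw(-.16,-.17),.21),185)
w=grab_frame('wrist');S=grab_frame('scene');t=grab_frame('top');pickle.dump((S,t,w,s),open('f4.pkl','wb'));save('w4.png',w)
h=cv2.cvtColor(w['color'],cv2.COLOR_RGB2HSV)
m=((h[...,0]>5)&(h[...,0]<18)&(h[...,1]>100)).astype(np.uint8)
n,l,st,c=cv2.connectedComponentsWithStats(m);k=1+np.argmax(st[1:,4]);v,u=np.nonzero(l==k)
W=np.array([wristpt(w,s,a,b,.046)[:2]-o for a,b in zip(u,v)]);print(st[k],'handle gx',(W@ex).min(),(W@ex).max(),'gy',(W@ey).mean())
V,U=np.mgrid[0:384,0:512]
for f in (t,S):
    P=world(f,U,V);h=cv2.cvtColor(f['color'],cv2.COLOR_RGB2HSV);q=P[...,:2]-o
    gx=q@ex;gy=q@ey
    m=((h[...,0]<6)|(h[...,0]>174))&(h[...,1]>130)&(abs(gx+.06)<.08)&(abs(gy+.17)<.05)
    if m.any():print('ball px',U[m].mean(),V[m].mean(),m.sum(),'gx',gx[m].mean(),gy[m].mean(),P[m][:,2].mean(),'ray',[np.round((ray(f,U[m].mean(),V[m].mean(),.14)[:2]-o)@e,4) for e in (ex,ey)])
```

```text
t 9.28 pos [0.6009 0.0135 0.1508] yaw -175.0 -> shift [ 4.03 -6.83 -2.37] turn [0.   0.01 0.01]
[ 245  155   17   68 1100] handle gx -0.08940503970158607 -0.027095922999161016 gy -0.000837866318671822
ball px 314.6 168.56666666666666 30 gx -0.07619153404905314 -0.17167193978519318 0.1524870395046393 ray [np.float64(-0.0744), np.float64(-0.1732)]
ball px 209.4 172.93333333333334 15 gx -0.06972889337539895 -0.1634389747869266 0.14770598088328352 ray [np.float64(-0.0763), np.float64(-0.1738)]
```

View pics/w4.png

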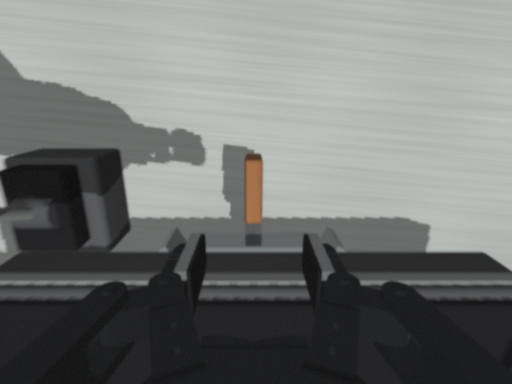

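The wrist view shows the released handle at (253,155)–(253,222), straight and centred in front of the griddle. Its middle is at griddle x ≈ -58 mm, so the tray is home. Next I shut the fingers and go behind the ball, which is at griddle (-0.076, -0.173, 0.14).

Request:
move_arm(series=[[0.8,-1.0,-1.0,0,0,0],[1.6,-2.0,-2.0,0,0,0],[2.4,-3.2,-2.4,0,0,0],[3.2,-4.4,-2.4,0,0,0],[4.0,-5.6,-2.4,0,0,0]], hand=1, force=40)

```text
time_s: 9.85
position: [0.5123, -0.1363, 0.2085]
orientation: [-0.044, 0.999, -0.0, -0.0]
contact_force: [-0.3, -0.8, -1.1]
grip_width: 0.0002
finger_force: 0.0
```

Request:
move_arm(series=[[0,-0.8,0,0,0,0],[0,-1.3,0,0,0,0],[0,-1.3,0,0,0,0],[0,-1.3,0,0,0,0]])

```text
time_s: 10.18
position: [0.5164, -0.1668, 0.208]
orientation: [-0.044, 0.999, 0.001, -0.0]
contact_force: [0.3, -0.0, 0.3]
grip_width: 0.0001
finger_force: 0.0
```

Run:
```python
from h import *
plan(np.append(gw(-.16,-.172),.12),185)
print(read_state()['grip_width'])
```

```text
t 10.18 pos [ 0.5164 -0.1668  0.208 ] yaw -175.0 -> shift [ 0.03 -0.03  3.52] turn [ 0.02 -0.01  0.  ]
8.691826635603195e-05
```

Request:
move_arm(series=[[0,0,1.2,0,0,0],[0,0,2.4,0,0,0],[0,0,3.5,0,0,0],[0,0,3.5,0,0,0],[0,0,3.5,0,0,0]])

```text
time_s: 10.6
position: [0.516, -0.1649, 0.1205]
orientation: [-0.046, 0.999, 0.001, -0.001]
contact_force: [-0.3, 0.1, 0.6]
grip_width: -0.0001
finger_force: 0.0
```

Request:
move_arm(series=[[-0.5,0,0,0,0,0],[-1.0,0,0,0,0,0],[-1.5,0,0,0,0,0],[-2.0,0,0,0,0,0],[-2.5,0,0,0,0,0]])

```text
time_s: 11.02
position: [0.5804, -0.1606, 0.1238]
orientation: [-0.045, 0.999, -0.0, 0.002]
contact_force: [-1.0, -0.8, 0.0]
grip_width: -0.0
finger_force: 0.8
```

Request:
move_arm(series=[[-0.4,0,0,0,0,0],[-0.8,0,0,0,0,0],[-1.2,0,0,0,0,0],[-1.6,0,0,0,0,0],[-2.0,0,0,0,0,0]])

```text
time_s: 11.43
position: [0.6296, -0.1561, 0.1238]
orientation: [-0.045, 0.999, 0.0, 0.001]
contact_force: [-1.6, -0.4, 0.3]
grip_width: -0.0002
finger_force: 0.6
```

Request:
move_arm(series=[[-0.1,0,0,0,0,0],[-0.2,0,0,0,0,0],[-0.3,0,0,0,0,0],[-0.3,0,0,0,0,0]])

```text
time_s: 11.77
position: [0.6361, -0.1564, 0.122]
orientation: [-0.044, 0.999, 0.0, 0.001]
contact_force: [0.1, -0.6, 0.3]
grip_width: -0.0002
finger_force: 0.0
```

```bash
cat > ball.py <<'E'
from h import *
s=read_state();q=s['position'][:2]-o;print('tcp g',q@ex,q@ey,s['position'][2],s['contact_force'].round(1))
V,U=np.mgrid[0:384,0:512]
S=grab_frame('scene');t=grab_frame('top')
for f in (t,S):
    P=world(f,U,V);h=cv2.cvtColor(f['color'],cv2.COLOR_RGB2HSV);q=P[...,:2]-o
    gx=q@ex;gy=q@ey
    m=((h[...,0]<6)|(h[...,0]>174))&(h[...,1]>130)&(abs(gx+.05)<.08)&(abs(gy+.17)<.05)
    if m.any():print('ball',m.sum(),'gx',gx[m].mean(),gy[m].mean(),P[m][:,2].mean(),'ray',[np.round((ray(f,U[m].mean(),V[m].mean(),.14)[:2]-o)@e,4) for e in (ex,ey)])
save('b%d.png'%(s['time_s']*100),{'color':np.hstack([cv2.resize(t['color'][120:250,230:360],None,fx=3,fy=3),cv2.resize(S['color'][120:250,150:280],None,fx=3,fy=3)])})
E
python3 ball.py; ls pics
```

```text
tcp g -0.03909120496476102 -0.1716085642679731 0.12204639698099497 [ 0.1 -0.6  0.3]
ball 24 gx -0.013042642251714946 -0.1650692671637846 0.1439096380104122 ray [np.float64(-0.0161), np.float64(-0.1703)]
b1176.png
c2.png
c3.png
s.png
t.png
w1.png
w4.png
```

Request:
move_arm(series=[[-0.1,0,0,0,0,0],[-0.2,0,0,0,0,0],[-0.25,0,0,0,0,0],[-0.25,0,0,0,0,0]])

```text
time_s: 12.2
position: [0.6401, -0.1567, 0.121]
orientation: [-0.044, 0.999, -0.0, -0.002]
contact_force: [-6.8, -1.3, 4.1]
grip_width: 0.0002
finger_force: 3.7
```

The stop is felt (-6.8 N). I back off along the approach, lift clear and check.

Request:
move_arm(series=[[0.5,0,0,0,0,0],[1.5,0,0,0,0,0],[2.5,0,0,0,0,0],[3.5,0,0,0,0,0],[4.5,0,0,0,0,0]])

```text
time_s: 12.62
position: [0.5291, -0.1662, 0.1213]
orientation: [-0.044, 0.999, -0.0, 0.0]
contact_force: [0.1, -0.2, 0.5]
grip_width: -0.0
finger_force: 0.0
```

Request:
move_arm(series=[[0,0,-1.2,0,0,0],[0,0,-2.5,0,0,0],[0,0,-4,0,0,0],[0,0,-5,0,0,0],[0,0,-5,0,0,0]])

```text
time_s: 13.03
position: [0.5328, -0.1661, 0.2521]
orientation: [-0.044, 0.999, -0.001, 0.005]
contact_force: [0.8, -0.0, 0.8]
grip_width: 0.0002
finger_force: 0.0
```

```bash
python3 ball.py; cp $(ls -t pics/b*.png|head -1) pics/final.png
```

```text
tcp g -0.14284496650641065 -0.1721888787261444 0.252083274391513 [ 0.8 -0.   0.8]
ball 52 gx -0.013385005892813658 -0.17014450132330705 0.14431001839874102 ray [np.float64(-0.0126), np.float64(-0.1706)]
ball 20 gx -0.009435065345441767 -0.16524601527130156 0.14253872625429592 ray [np.float64(-0.0114), np.float64(-0.1686)]
```

View pics/final.png

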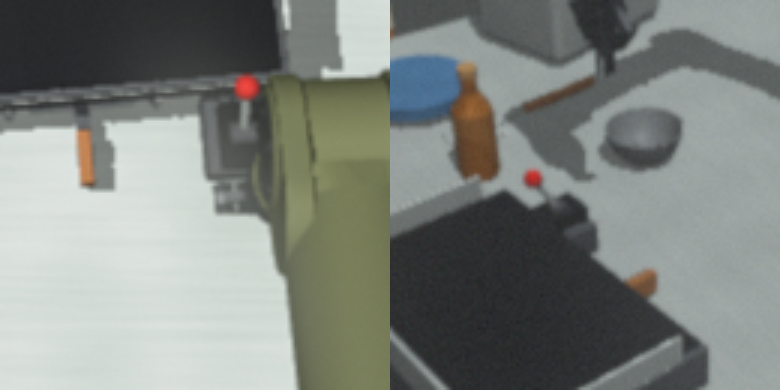

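Both views show the ball leaning over the griddle at griddle x ≈ -12 mm, which is fully on. The handle is still home at (85,157), and the arm is clear.

Request:
move_arm(series=[[0,0,0,0,0,0],[0,0,0,0,0,0],[0,0,0,0,0,0]])

```text
time_s: 13.38
position: [0.5293, -0.1661, 0.2451]
orientation: [-0.044, 0.999, 0.0, -0.001]
contact_force: [-0.0, -0.2, -1.0]
grip_width: -0.0002
finger_force: 0.0
```

```bash
python3 -c "
from rig import *
print(close_job())"
```

```text
the job is handed in; nothing more can be done
None
```

The grease tray is home against the stop, the switch is pushed fully on, the arm is clear, and the job was handed in at about 13.4 s; the hand-in returned no verdict.

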